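# Click a plug-in module into its dock and bolt it

### The job

Lay the long notched module in the dock's loading tray, bevelled nose towards the mouth and notch on the side of the sprung ball, and let go of it. Then push it by its tail into the dock until it is fully home and the ball clicks into its notch, and slide the bolt all the way across behind it. Leave the short module and the other things alone.

Things in the scene. Friction and masses are not known exactly. Their poses are not given: they have to be found in the camera images.
- module_long: Module to load: aluminium box 120 long (x) x 48 wide (y) x 40 mm high (z), 0.18-0.35 kg, dark cooling grooves on top. Origin: centre of the underside. +x to its nose (upright edges bevelled 14 x 8 mm, brass contacts); the tail (-x) is a flat black plate. One upright groove (notch) 15 mm wide, 5 deep in its +y side. Lies flat on the table; may be nearer or farther than the short one.
- module_nose (a point): On the long module: middle of the lower edge of the nose face, 60 mm ahead (+x) of its origin.
- module_notch (a point): On the long module: the notch, in the +y side face, 26 mm ahead of the origin and 20 mm above the underside.
- module_short: A spare blank like it but only 84 mm long (x 48 x 40) and without a notch. Origin at the centre of its underside, +x to its nose. Not to be used or moved.
- dock: Grey dock fixed to the table. Origin on the table under the middle of the mouth; +x = direction of insertion, z up. Floor plate 6 mm thick. Bay x 0 to 122 mm, 50 wide, 43 high inside, walls 8 thick; top lips reach 54 mm above the table, with a 24 mm slot between; solid back wall. Module home: nose at x = 121 mm, tail flush with the mouth. Ball in the +y wall, bolt on the -y side.
- dock_mouth (a point): Middle of the mouth of the bay, on the floor plate (6 mm above the table). The loading tray lies in front of it: dock x = -170 to 0 mm, open above, between low rails (tops 14 mm above the table) 60 mm apart, which narrow to about 51 mm over the last 40 mm before the mouth.
- dock_ball (a point): Innermost point of the sprung ball (radius 8 mm, behind a brass plunger barrel) at rest: 87 mm inside the mouth, 5 mm proud of the +y bay wall, 26 mm above the table.
- ball (a joint): How far the ball is pressed back, m: 0 = fully out (bay empty, or sitting in the notch), about 0.003 to 0.005 while the module's side holds it back. Spring 2 N at rest, about 6 N pressed back; pushing the module past it takes about 8 to 20 N.
- bolt (a joint): Travel of the bolt, m: 0 = drawn back beside the mouth, 0.040 = fully across; slides in the dock's +y direction against 1.5 N of friction and stays where left. Steel bar 66 mm long, 8 thick, 17 to 35 mm above the table, its middle plane 7 mm in front of the mouth. A module standing more than 3 mm out of the mouth blocks it. Starts 0 to 6 mm across.
- bolt_knob (a point): Black upright knob on the bolt, 14 mm in diameter, from 37 to 63 mm above the table; the point is on its axis 50 mm above the table. It stands 66 mm to the dock's -y side of the lane's middle when the bolt is drawn back, 26 mm when it is across. A fixed flange 38 mm high stands behind the bar. The knob may be pushed from its -y side.
- eraser: Blue and white eraser 20 x 42 x 12 mm, a bystander. Origin at the centre of its underside.
- weight_0: Flat round slotted brass-coloured weight, 33 mm across, 10 mm high, a bystander. Origin at the centre of its underside.
- fuse_box: Small grey lidded box 57 x 74 x 25 mm, a bystander. Origin at the centre of its underside.
There are look-alikes about, which are no part of the job. What is shaped like the module_long but pink is not meant.

How it is judged:
By the outcome, as a careful person would: the job done as asked, in the order asked, and still so for the second after the job is handed in, with the robot touching nothing.
It also fails if it takes over 61 s, if anything falls off the work surface, if the arm or the gripper's body presses on something with over 40 N, if the wrist force passes 120 N, or if a joint passes its speed limit or range.

### The arm

A 7-joint arm with a two-finger parallel gripper is mounted at the origin on a cart in front of the work surface, level with it; the furniture and walls round the work are solid. World frame = base frame: x ahead of the robot, y to its left, z up, the work surface at z = 0. Lengths are in m, angles in rad, forces in N, time in s.
With the tool pointing down it reaches from about 0.425 to 0.925 m from the base axis. Payload 6.8 kg.
Tool frame: the origin (TCP) lies on the mounting face of the last link; the fingertips stand 182 mm ahead of it and the grasp point (between the pads) lies 163 mm ahead of it (grip_point_offset is the z of the grasp point in the tool frame, in m); z points along the fingers, y is the line along which they close (so a half turn about z gives the same grasp; the last joint's range is limited). The gripper opens to 88 mm and grips with 3 to 60 N. Pads are 20 mm wide; open, the fingers measure 115 mm over their backs; the gripper's body (75 mm by 178 mm) begins 61 mm behind the grasp point.
Start: joints at [1.088, 0.477, 0.022, 1.555, -0.011, 1.109, -0.083], TCP at [0.247, -0.628, 0.405] pointing down, gripper open.
Joint ranges: [-2.96, 2.96], [-0.34, 2.1], [-1.41, 1.46], [0.24, 2.44], [-1.37, 4.51], [0.17, 1.92], [-2.96, 2.96]. Speed limits (rad/s): [2.39, 2.39, 3.14, 3.14, 3.14, 3.14, 3.14].

### API

Orientations are given as [roll, pitch, yaw] about the fixed x, y, z axes, in that order (R = Rz(yaw) Ry(pitch) Rx(roll)).
In Python, from plant import sense, read_camera, calibration, finish_job, grip_point_offset gives the robot as it stands.
- The arm moves only by the tool play_rows, never from a script. Its argument "steps" is a list of rows, each an object of numbers: "ax", "ay", "az": the turn, a rotation vector about the tool's x, y, z in degrees; "tx", "ty", "tz": the shift along the tool's x, y, z in m; "gripper": the opening, from 0 (shut) to 1 (fully open). A call has exactly 10 rows; each row is the pose to reach, as a shift and turn from the pose commanded when the call began, along the tool's axes at that moment; what a row does not reach only later rows make up. A row lasts 1/10 s, in which the tool goes at most 50 mm and 8.59 degrees, less where a joint would pass 70% of its speed; a pose out of reach is approached as far as the arm can. A call with a gripper value outside its range is refused whole. The fingers move at their own pace and stop on an object; "squeeze" is the grip in N (left out, the last holds). Time passes only in rows, so rows that repeat a pose let the fingers close, or fill a call up. It gives the time, the measured TCP pose, the force, the opening and the grip force at its end, in the units of the state.
- sense(): the state, without advancing time (a new reading comes with each control period).
- read_camera(name): name is "side" or "top" or "wrist"; returns the picture (384x512x3 uint8, blue, green, red); there is no depth.
- calibration(name): a dict with "vfov" (degrees; the focal length in pixels is half the picture's height over the tangent of half this angle, whatever the lens; pixels are square), "cx", "cy" (the principal point, pixels), "T" (4x4, takes a point from camera to world coordinates); the wrist camera has in their place "hand_eye" (4x4, takes a point from camera to tool coordinates, whose origin is the TCP and whose axes are the flange's). Camera axes: x right, y up, looking along -z (the intrinsics and any distortion apply to the point x, -y, -z); pixel columns grow to the right and rows downward; lengths in m; the calibration is good to about 2 mm. A picture is of the moment at which its call begins: read the wrist's pose just before it. calibration takes no time and is no camera call.
- finish_job(): hands the job in; it is judged then, once.
The state is a dict: "time_s": time; "q": joint angles; "joint_vel": joint speeds; "joint_efforts": joint torques, N m; "tcp_pos": TCP position; "tool_rot": TCP orientation; "wrist_force": force on the tool from outside, world axes, zero at the start; "ft_torque": the same for the moment, N m; "gripper_width": finger opening in m; "finger_force": force on a finger pad.
Only numpy, scipy, OpenCV 4.12 (cv2) and the standard library are available. Lean on these libraries where they do the work, as an engineer would, in place of code of your own. Each camera call takes 0.05 s, during which the arm holds its last target. There are 200 camera calls.

## Working session

There is one attempt and no reset: what is moved stays moved. The work goes in short steps, Python scripts to look and compute and a tool call to move; the robot and the scene stay as the last step left them, time stands still between calls to the robot, and variables do not carry over. Pictures are saved under pics/ and viewed, at most 10 in all, crops included, and the job is handed in when it is done.

Besides the shell and the picture viewer there is one more tool, called after "Emit:" as name(argument=value, ...), one argument or row to a line, values as JSON. play_rows: Moves the arm, as the interface text tells. Its arguments: {"type":"object","properties":{"steps":{"type":"array"},"squeeze":{"type":"number"}},"required":["steps"]}

```bash
mkdir -p pics; python3 - <<'E'
from plant import *
import cv2
s=sense(); print({k:s[k] for k in('time_s','tcp_pos','tool_rot','gripper_width')}, grip_point_offset)
for n in('top','side'):
    cv2.imwrite(f'pics/{n}0.png',cv2.resize(read_camera(n),(800,600),interpolation=cv2.INTER_CUBIC))
for n in('top','side','wrist'):
    print(n,calibration(n))
E
```

```text
{'time_s': 0.0, 'tcp_pos': array([ 0.24705468, -0.62787557,  0.40371759]), 'tool_rot': array([-3.13980357e+00,  1.12496213e-04,  3.74919985e-01]), 'gripper_width': 0.08784940913896025} 0.1633
top {'vfov': 47.211873893529884, 'cx': 252.8494650831887, 'cy': 188.34589841684095, 'T': array([[-0.00950465,  0.99785952, -0.06469967,  0.46217816],
       [-0.99993099, -0.00993129, -0.00627582, -0.0311361 ],
       [-0.00690493,  0.06463556,  0.99788505,  1.28256786],
       [ 0.        ,  0.        ,  0.        ,  1.        ]])}
side {'vfov': 55.47978642342559, 'cx': 256.69795947927963, 'cy': 188.34957043184085, 'T': array([[ 0.99814115, -0.01530812,  0.05899068,  0.61147005],
       [ 0.05943408,  0.4586638 , -0.88662005, -1.01323622],
       [-0.0134844 ,  0.88847801,  0.45872104,  0.58695698],
       [ 0.        ,  0.        ,  0.        ,  1.        ]])}
wrist {'vfov': 59.41164100398015, 'cx': 258.64983722507435, 'cy': 198.61341954808387, 'hand_eye': array([[ 6.12685478e-05,  9.66521870e-01,  2.56584239e-01,
         6.90617828e-02],
       [ 9.99999886e-01, -1.80604532e-04,  4.41530196e-04,
         1.69569055e-04],
       [ 4.73088867e-04,  2.56584183e-01, -9.66521771e-01,
         1.98966352e-02],
       [ 0.00000000e+00,  0.00000000e+00,  0.00000000e+00,
         1.00000000e+00]])}
```

View pics/top0.png

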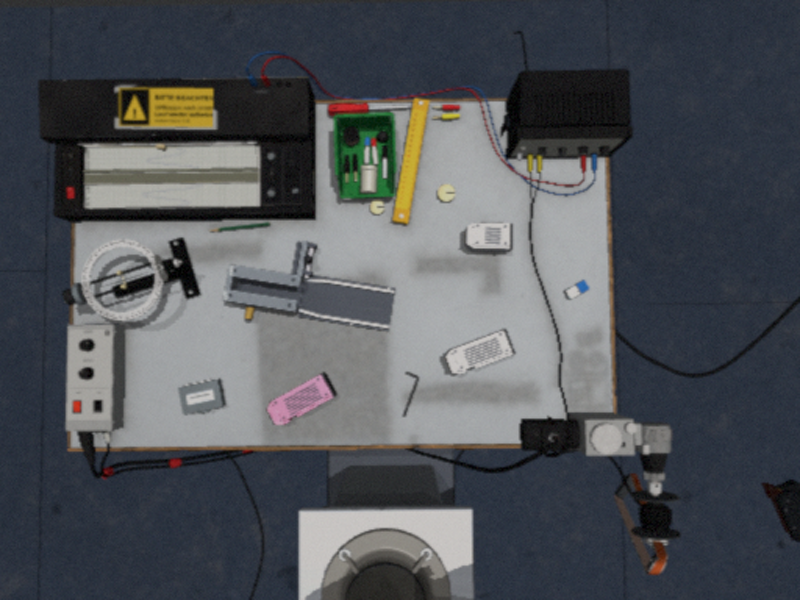

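View pics/side0.png

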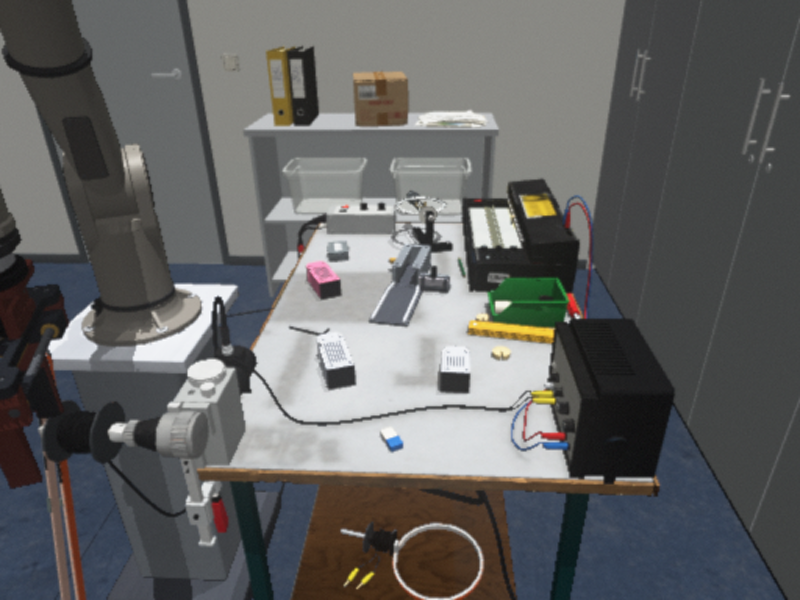

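Candidates for the long module (in the 800×600 top view): a white long box at (479,351), a white short one at (488,237) and a pink one at (301,399). I choose the white one at (479,351). The dock's mouth is near (302,293), with the insertion direction to image left (world +y). The brass ball barrel is at (249,313) and the bolt is at (305,255). Next I take a close crop of both.

```bash
python3 - <<'E'
from plant import *
import cv2,numpy as np
im=read_camera('top')
a=im[200:250,275:340]; b=im[145:220,135:260]
a=cv2.resize(a,(780,600),interpolation=cv2.INTER_CUBIC)  # x12
b=cv2.resize(b,(800,480),interpolation=cv2.INTER_CUBIC)  # x6.4
cv2.imwrite('pics/a.png',a);cv2.imwrite('pics/b.png',b)
E
```

```text
(no output)
```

View pics/a.png

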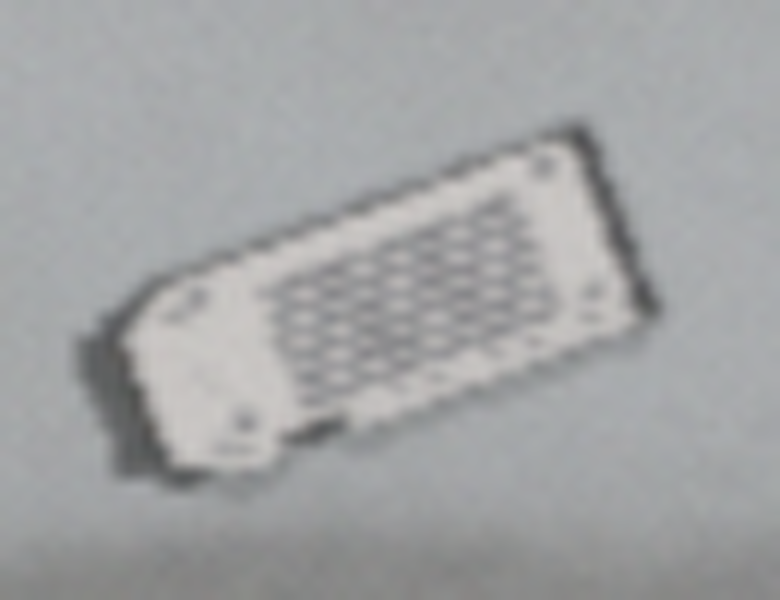

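View pics/b.png

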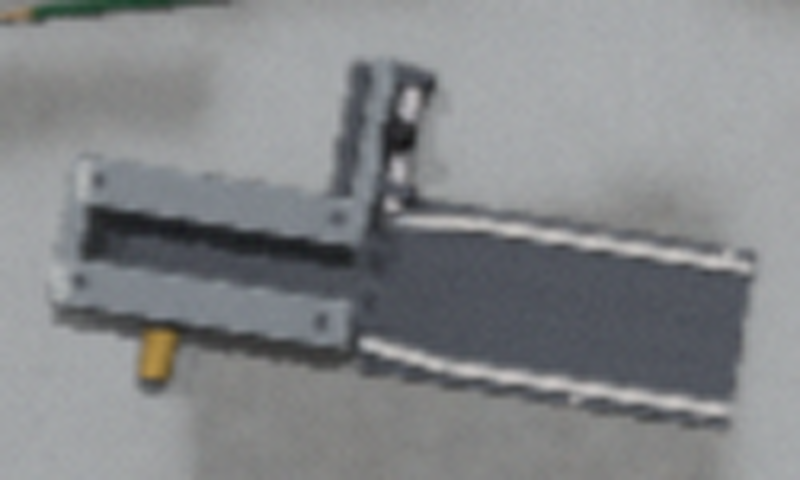

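The crop shows the long module with its bevelled nose at left (145,405) and its tail at right (605,225). The notch is on the lower side at (315,430), so it already lies on the ball's side and only a turn is needed. In the dock crop the rails end at (750,268) and (730,412), the dock's far end is at (70,235), the mouth is near (357,290), and the bolt knob is at (402,133).

```bash
cat > h.py <<'E'
from plant import *
import numpy as np, cv2
from scipy.spatial.transform import Rotation as R
def ray(cam,u,v,z,T=None):
    c=calibration(cam); f=192/np.tan(np.radians(c['vfov']/2))
    T=c['T'] if T is None else T
    d=T[:3,:3]@np.array([(u-c['cx'])/f,-(v-c['cy'])/f,-1]); o=T[:3,3]
    return o+d*(z-o[2])/d[2]
def wristT(s):
    T=np.eye(4);T[:3,:3]=R.from_euler('xyz',s['tool_rot']).as_matrix();T[:3,3]=s['tcp_pos']
    return T@calibration('wrist')['hand_eye']
def plan(x,y,ztip,yaw_y):
    """shift in tool axes for grasp point; yaw_y = world direction angle(deg) of tool y axis (mod 180)"""
    s=sense();M=R.from_euler('xyz',s['tool_rot']);m=M.as_matrix()
    p=np.array([x,y,ztip+.182]);d=m.T@(p-s['tcp_pos'])
    cur=np.degrees(np.arctan2(m[1,1],m[0,1])); e=(yaw_y-cur+90)%180-90
    print('tool shift',d.round(4),'az',round(-e,2),'roll/pitch',np.degrees(s['tool_rot']).round(2),'q7',s['q'][6])
E
python3 - <<'E'
from h import *
A=lambda u,v,z:ray('top',275+(u+.5)/12-.5,200+(v+.5)/12-.5,z)[:2]
B=lambda u,v,z:ray('top',135+(u+.5)/6.4-.5,145+(v+.5)/6.4-.5,z)[:2]
ang=lambda d:np.degrees(np.arctan2(d[1],d[0]))
t1,t2=A(575,137,.04),A(645,315,.04); n1,n2=A(128,340,.04),A(170,470,.04)
u1,u2=A(155,288,.04),A(565,138,.04); l1,l2=A(270,462,.04),A(640,318,.04)
print('tail w',np.linalg.norm(t1-t2),'nose w(32)',np.linalg.norm(n1-n2),'len',np.linalg.norm((t1+t2-n1-n2)/2))
print('ang',ang((n1+n2-t1-t2)),ang(u1-u2),ang(l1-l2))
print('ctr',(t1+t2+n1+n2)/4, 'nose',(n1+n2)/2,'tail',(t1+t2)/2,'edges mid',(u1+u2)/2,(l1+l2)/2)
r=[B(750,268,.014),B(730,412,.014),B(390,216,.014),B(362,343,.014)]
print('rail end',r[0],r[1],'w',np.linalg.norm(r[0]-r[1]),'mid',(r[0]+r[1])/2,'mouth',r[2],r[3],np.linalg.norm(r[2]-r[3]))
d=[B(85,157,.054),B(57,308,.054),B(357,232,.054),B(352,348,.054),B(352,300,.054)]
for x in d:print(x.round(4))
b=[B(88,232,.054),B(358,265,.054),B(88,262,.054),B(352,300,.054)]
print('slot',[x.round(4) for x in b], ang(b[0]-b[1]),ang(b[2]-b[3]),'rail ang',ang(B(470,222,.014)-B(750,265,.014)),ang(B(450,363,.014)-B(730,411,.014)),'outer',ang(d[0]-d[2]),ang(d[1]-d[3]))
print('knob',B(402,133,.063))
plan(*((t1+t2+n1+n2)/4),.1,0)
E
```

```text
tail w 0.0446663781067561 nose w(32) 0.03185604226393837 len 0.11623918050377144
ang 110.58022508101391 109.47440152860193 110.60112415184328
ctr [ 0.43549049 -0.17250508] nose [ 0.41506037 -0.11809463] tail [ 0.4559206  -0.22691554] edges mid [ 0.45951166 -0.16833766] [ 0.4178959 -0.1898804]
rail end [ 0.54994889 -0.02007315] [ 0.48497632 -0.01044972] w 0.06568139082810358 mid [ 0.51746261 -0.01526144] mouth [0.57519836 0.14285324] [0.5177279  0.15557865] 0.05886246126395001
[0.599  0.2716]
[0.5326 0.2835]
[0.5647 0.1519]
[0.5138 0.1541]
[0.5349 0.1541]
slot [array([0.5659, 0.2701]), array([0.5502, 0.1514]), array([0.5527, 0.27  ]), array([0.5349, 0.1541])] 82.45764023830753 81.24805327885285 rail ang 80.67705182122778 79.73145684566178 outer 74.01495197960162 81.73116068084624
knob [0.60714114 0.13085135]
tool shift [ 0.3421 -0.3547  0.1224] az -68.53 roll/pitch [-179.92    0.     21.47] q7 -0.08311262381942788
```

```bash
python3 - <<'E'
from h import *
def proj(cam,p):
    c=calibration(cam);T=c['T'];f=192/np.tan(np.radians(c['vfov']/2));q=T[:3,:3].T@(np.array(p)-T[:3,3])
    return (np.array([c['cx']+f*q[0]/-q[2],c['cy']-f*q[1]/-q[2]])*800/512).round()
for p in([.247,-.628,.405],[.247,-.628,.223],[.247,-.628,.55]):print(p,proj('top',p),proj('side',p))
# triangulate obstacle: top px(605,437) & side px (205,370); lens end (650,480)&(60,430)
def pr(cam,u,v):
    a=ray(cam,u*.64,v*.64,0);o=calibration(cam)['T'][:3,3];d=a-o;return o,d/np.linalg.norm(d)
for a,b in(((605,437),(205,370)),((655,515),(75,430)),((650,440),(185,430)),((550,435),(235,365))):
    o,d=pr('top',*a);o2,d2=pr('side',*b)
    t=np.linalg.lstsq(np.c_[d,-d2],o2-o,rcond=None)[0];P=o+d*t[0];Q=o2+d2*t[1];print(a,P.round(3),Q.round(3))
E
```

```text
[0.247, -0.628, 0.405] [879. 507.] [-31. 268.]
[0.247, -0.628, 0.223] [795. 477.] [ 39. 446.]
[0.247, -0.628, 0.55] [976. 541.] [-110.   70.]
(605, 437) [ 0.296 -0.369  0.13 ] [ 0.292 -0.371  0.131]
(655, 515) [ 0.16  -0.461  0.095] [ 0.15  -0.465  0.099]
(650, 440) [ 0.286 -0.456  0.096] [ 0.291 -0.454  0.095]
(550, 435) [ 0.294 -0.289  0.083] [ 0.301 -0.287  0.082]
```

Emit:
play_rows(
  steps=[
    {"tx":0.342,"ty":-0.355,"tz":0.03,"az":-88.7,"gripper":1},
    {"tx":0.342,"ty":-0.355,"tz":0.03,"az":-88.7,"gripper":1},
    {"tx":0.342,"ty":-0.355,"tz":0.03,"az":-88.7,"gripper":1},
    {"tx":0.342,"ty":-0.355,"tz":0.03,"az":-88.7,"gripper":1},
    {"tx":0.342,"ty":-0.355,"tz":0.03,"az":-88.7,"gripper":1},
    {"tx":0.342,"ty":-0.355,"tz":0.03,"az":-88.7,"gripper":1},
    {"tx":0.342,"ty":-0.355,"tz":0.03,"az":-88.7,"gripper":1},
    {"tx":0.342,"ty":-0.355,"tz":0.03,"az":-88.7,"gripper":1},
    {"tx":0.342,"ty":-0.355,"tz":0.03,"az":-88.7,"gripper":1},
    {"tx":0.342,"ty":-0.355,"tz":0.03,"az":-88.7,"gripper":1},
  ],
)

```text
validation failed for argument at $.st...
```

```bash
python3 - <<'E'
from h import *
plan(.4365,-.1722,.1,20.2);print(sense()['tcp_pos'],sense()['tool_rot'],sense()['q'])
E
```

```text
tool shift [ 0.3432 -0.3546  0.1224] az -88.73 roll/pitch [-179.92    0.     21.47] q7 -0.08311262381942788
[ 0.24700928 -0.62796497  0.40391794] [-3.14021207e+00  8.22144186e-05  3.74730245e-01] [ 1.08794728  0.47761642  0.02236223  1.5561843  -0.01152378  1.10930301
 -0.08311262]
```

Emit:
play_rows(
  steps=[
    {"ax":0,"ay":0,"az":-88.7,"tx":0.342,"ty":-0.355,"tz":0.03,"gripper":1},
    {"ax":0,"ay":0,"az":-88.7,"tx":0.342,"ty":-0.355,"tz":0.03,"gripper":1},
    {"ax":0,"ay":0,"az":-88.7,"tx":0.342,"ty":-0.355,"tz":0.03,"gripper":1},
    {"ax":0,"ay":0,"az":-88.7,"tx":0.342,"ty":-0.355,"tz":0.03,"gripper":1},
    {"ax":0,"ay":0,"az":-88.7,"tx":0.342,"ty":-0.355,"tz":0.03,"gripper":1},
    {"ax":0,"ay":0,"az":-88.7,"tx":0.342,"ty":-0.355,"tz":0.03,"gripper":1},
    {"ax":0,"ay":0,"az":-88.7,"tx":0.342,"ty":-0.355,"tz":0.03,"gripper":1},
    {"ax":0,"ay":0,"az":-88.7,"tx":0.342,"ty":-0.355,"tz":0.03,"gripper":1},
    {"ax":0,"ay":0,"az":-88.7,"tx":0.342,"ty":-0.355,"tz":0.03,"gripper":1},
    {"ax":0,"ay":0,"az":-88.7,"tx":0.342,"ty":-0.355,"tz":0.03,"gripper":1},
  ],
  squeeze=25,
)

```text
time_s: 1.15
tcp_pos: [0.4358, -0.1701, 0.3747]
tool_rot: [3.141, 0.0, 1.882]
wrist_force: [0.8, -1.1, 0.3]
gripper_width: 0.0876
finger_force: 0.0
```

```bash
python3 - <<'E'
from h import *
plan(.4365,-.1722,.1,20.2);s=sense();print(s['time_s'],s['tcp_pos'],s['q'])
E
```

```text
tool shift [-0.0022  0.      0.0927] az -2.38 roll/pitch [1.7999e+02 1.0000e-02 1.0782e+02] q7 0.4317808661015995
1.15 [ 0.4357924  -0.17013257  0.37469062] [ 0.67536759  0.20805873 -0.48941195  2.03972029  0.12234762  0.92095519
  0.43178087]
```

```bash
python3 - <<'E'
from h import *
s=sense();T=wristT(s);np.save('T1.npy',T);cv2.imwrite('pics/w1.png',cv2.resize(read_camera('wrist'),(800,600),interpolation=cv2.INTER_CUBIC))
E
```

```text
(no output)
```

View pics/w1.png

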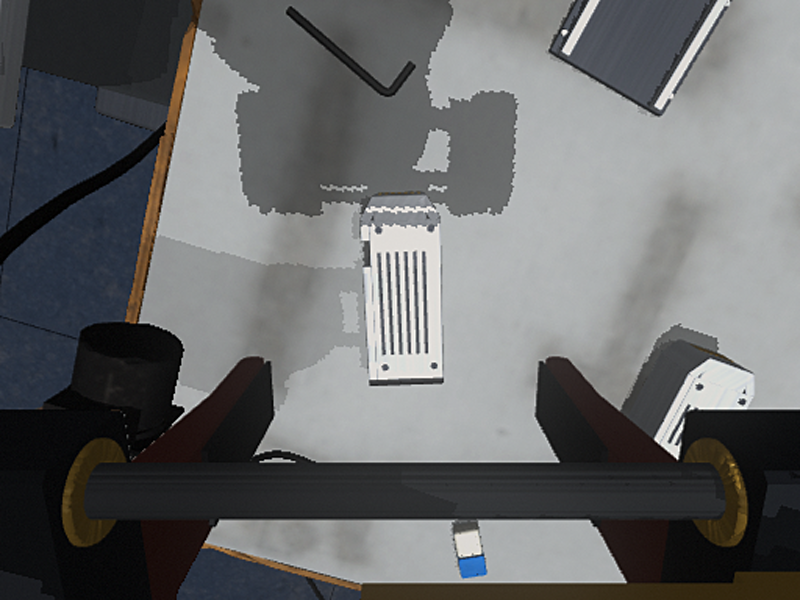

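The wrist view shows the long module upright in the picture: tail edge of the top face from (370,381) to (443,381), right side running up to (440,222), left side to (370,225). Nose and bevels are at the top, near (400,200).

```bash
python3 - <<'E'
from h import *
T=np.load('T1.npy')
W=lambda u,v,z=.04:ray('wrist',u*.64,v*.64,z,T)[:2]
a,b,c,d=W(370,380),W(443,380),W(440,225),W(369,225)
ang=lambda d:np.degrees(np.arctan2(d[1],d[0]))
print(a,b,'w',np.linalg.norm(a-b),np.linalg.norm(c-d),'ang',ang(b-a)+90,ang(c-b),ang(d-a))
t=(a+b)/2
for g in (108.5,110.2):
    e=np.array([np.cos(np.radians(g)),np.sin(np.radians(g))]);print('ctr',t+.06*e,'notch dist check')
n=[W(400,197),W(400,197,.0),W(400,212)]
print([np.linalg.norm(x-t) for x in n])
# dock rail ends seen
p,q=W(549,48,.014),W(657,112,.014);print('rail ends',p,q,np.linalg.norm(p-q),(p+q)/2, ang(q-p)+90)
print('rail ang',ang(W(583,0,.014)-W(562,48,.014)),ang(W(727,0,.014)-W(657,108,.014)))
plan(.4365,-.1722,.018,20.2)
E
```

```text
[ 0.43258796 -0.23423739] [ 0.47719406 -0.21989561] w 0.04685499587213253 0.04215723870995286 ang 107.82367150782211 109.94456271327866 107.21787963205695
ctr [ 0.43585273 -0.17016708] notch dist check
ctr [ 0.43417311 -0.17075692] notch dist check
[np.float64(0.11501526816979338), np.float64(0.11315244906871808), np.float64(0.10635976050758653)]
rail ends [ 0.47386477 -0.01079947] [ 0.54984393 -0.02380732] 0.07708461015424023 [ 0.51185435 -0.01730339] 80.28499008912151
rail ang 85.93080063098482 78.26340830201241
tool shift [-0.008  -0.0048  0.1747] az -1.46 roll/pitch [ 1.7983e+02 -1.3000e-01  1.0874e+02] q7 0.43420837227374004
```

Emit:
play_rows(
  steps=[
    {"ax":0,"ay":0,"az":0,"tx":0,"ty":0,"tz":0.03,"gripper":1},
    {"ax":0,"ay":0,"az":0,"tx":0,"ty":0,"tz":0.06,"gripper":1},
    {"ax":0,"ay":0,"az":0,"tx":0,"ty":0,"tz":0.09,"gripper":1},
    {"ax":0,"ay":0,"az":0,"tx":0,"ty":0,"tz":0.1,"gripper":1},
    {"ax":0,"ay":0,"az":0,"tx":0,"ty":0,"tz":0.1,"gripper":1},
    {"ax":0,"ay":0,"az":0,"tx":0,"ty":0,"tz":0.1,"gripper":1},
    {"ax":0,"ay":0,"az":0,"tx":0,"ty":0,"tz":0.1,"gripper":1},
    {"ax":0,"ay":0,"az":0,"tx":0,"ty":0,"tz":0.1,"gripper":1},
    {"ax":0,"ay":0,"az":0,"tx":0,"ty":0,"tz":0.1,"gripper":1},
    {"ax":0,"ay":0,"az":0,"tx":0,"ty":0,"tz":0.1,"gripper":1},
  ],
)

```text
time_s: 2.2
tcp_pos: [0.4355, -0.1727, 0.2751]
tool_rot: [3.141, 0.001, 1.875]
wrist_force: [-0.7, 0.4, -0.8]
gripper_width: 0.0877
finger_force: 0.0
```

```bash
python3 - <<'E'
from h import *
plan(.4355,-.1715,.018,20);s=sense();print(s['time_s'],s['tcp_pos'])
T=wristT(s);np.save('T2.npy',T);cv2.imwrite('pics/w2.png',cv2.resize(read_camera('wrist'),(800,600),interpolation=cv2.INTER_CUBIC))
E
```

```text
tool shift [0.0012 0.0003 0.0751] az -2.59 roll/pitch [1.7996e+02 4.0000e-02 1.0741e+02] q7 0.3220783932669104
2.2 [ 0.43552576 -0.17267948  0.27512477]
```

View pics/w2.png

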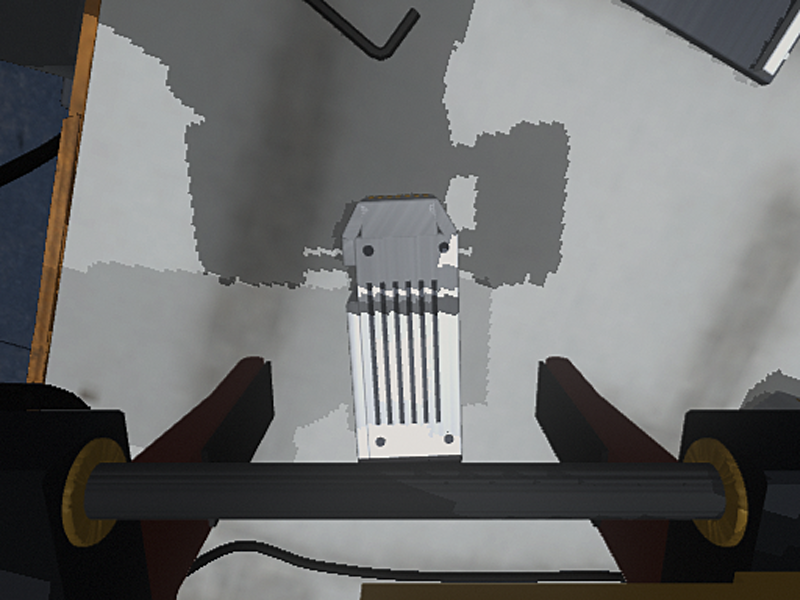

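The module's top face now has its nose edge at about (365..437,199) and its tail edge from (358,460) to (462,457). It leans about 2° left in the view.

```bash
python3 - <<'E'
from h import *
T=np.load('T2.npy')
W=lambda u,v,z=.04:ray('wrist',u*.64,v*.64,z,T)[:2]
a,b,c,d=W(358,459),W(462,456),W(437,198),W(364,200)
ang=lambda d:np.degrees(np.arctan2(d[1],d[0]))
print('w',np.linalg.norm(a-b),np.linalg.norm(c-d),'len',np.linalg.norm((a+b-c-d)/2),'ang',ang(b-a)+90,ang(c+d-a-b),'R edge',ang(W(457,240)-b))
m=(a+b+c+d)/4;print(m); plan(*m,.018,20)
E
```

```text
w 0.04759058626855167 0.02927485886230538 len 0.11589974266723992 ang 109.24180556331885 109.45284175169057 R edge 110.21547000935873
[ 0.43522135 -0.17198305]
tool shift [ 0.0008 -0.0001  0.075 ] az -2.59 roll/pitch [1.7997e+02 3.0000e-02 1.0741e+02] q7 0.32205319677229877
```

Emit:
play_rows(
  steps=[
    {"ax":0,"ay":0,"az":-2.3,"tx":0.001,"ty":0,"tz":0.02,"gripper":1},
    {"ax":0,"ay":0,"az":-2.3,"tx":0.001,"ty":0,"tz":0.04,"gripper":1},
    {"ax":0,"ay":0,"az":-2.3,"tx":0.001,"ty":0,"tz":0.06,"gripper":1},
    {"ax":0,"ay":0,"az":-2.3,"tx":0.001,"ty":0,"tz":0.075,"gripper":1},
    {"ax":0,"ay":0,"az":-2.3,"tx":0.001,"ty":0,"tz":0.075,"gripper":1},
    {"ax":0,"ay":0,"az":-2.3,"tx":0.001,"ty":0,"tz":0.075,"gripper":1},
    {"ax":0,"ay":0,"az":-2.3,"tx":0.001,"ty":0,"tz":0.075,"gripper":0.3},
    {"ax":0,"ay":0,"az":-2.3,"tx":0.001,"ty":0,"tz":0.075,"gripper":0.3},
    {"ax":0,"ay":0,"az":-2.3,"tx":0.001,"ty":0,"tz":0.075,"gripper":0.3},
    {"ax":0,"ay":0,"az":-2.3,"tx":0.001,"ty":0,"tz":0.075,"gripper":0.3},
  ],
  squeeze=25,
)

```text
time_s: 3.25
tcp_pos: [0.4352, -0.1718, 0.2001]
tool_rot: [3.141, 0.001, 1.915]
wrist_force: [0.2, -0.4, -0.2]
gripper_width: 0.0595
finger_force: 0.0
```

Emit:
play_rows(
  steps=[
    {"ax":0,"ay":0,"az":0,"tx":0,"ty":0,"tz":0,"gripper":0.3},
    {"ax":0,"ay":0,"az":0,"tx":0,"ty":0,"tz":0,"gripper":0.3},
    {"ax":0,"ay":0,"az":0,"tx":0,"ty":0,"tz":0,"gripper":0.3},
    {"ax":0,"ay":0,"az":0,"tx":0,"ty":0,"tz":0,"gripper":0.3},
    {"ax":0,"ay":0,"az":0,"tx":0,"ty":0,"tz":-0.02,"gripper":0.3},
    {"ax":0,"ay":0,"az":0,"tx":0,"ty":0,"tz":-0.04,"gripper":0.3},
    {"ax":0,"ay":0,"az":0,"tx":0,"ty":0,"tz":-0.06,"gripper":0.3},
    {"ax":0,"ay":0,"az":0,"tx":0,"ty":0,"tz":-0.07,"gripper":0.3},
    {"ax":0,"ay":0,"az":0,"tx":0,"ty":0,"tz":-0.07,"gripper":0.3},
    {"ax":0,"ay":0,"az":0,"tx":0,"ty":0,"tz":-0.07,"gripper":0.3},
  ],
)

```text
time_s: 4.25
tcp_pos: [0.4347, -0.1717, 0.269]
tool_rot: [-3.141, -0.0, 1.915]
wrist_force: [-0.1, -0.5, -2.2]
gripper_width: 0.0478
finger_force: 25.0
```

```bash
python3 - <<'E'
from h import *
plan(.528,.049,.09,-9.5);s=sense();print(s['time_s'],s['tcp_pos'])
E
```

```text
tool shift [ 0.1763  0.1622 -0.003 ] az 29.21 roll/pitch [-1.7996e+02 -3.0000e-02  1.0971e+02] q7 0.34646752205093956
4.25 [ 0.43471918 -0.1716723   0.26899396]
```

Emit:
play_rows(
  steps=[
    {"ax":0,"ay":0,"az":6,"tx":0.035,"ty":0.032,"tz":-0.02,"gripper":0.3},
    {"ax":0,"ay":0,"az":12,"tx":0.07,"ty":0.065,"tz":-0.02,"gripper":0.3},
    {"ax":0,"ay":0,"az":18,"tx":0.106,"ty":0.097,"tz":-0.02,"gripper":0.3},
    {"ax":0,"ay":0,"az":24,"tx":0.141,"ty":0.13,"tz":-0.02,"gripper":0.3},
    {"ax":0,"ay":0,"az":29.2,"tx":0.165,"ty":0.15,"tz":-0.02,"gripper":0.3},
    {"ax":0,"ay":0,"az":29.2,"tx":0.176,"ty":0.162,"tz":-0.02,"gripper":0.3},
    {"ax":0,"ay":0,"az":29.2,"tx":0.176,"ty":0.162,"tz":-0.02,"gripper":0.3},
    {"ax":0,"ay":0,"az":29.2,"tx":0.176,"ty":0.162,"tz":-0.02,"gripper":0.3},
    {"ax":0,"ay":0,"az":29.2,"tx":0.176,"ty":0.162,"tz":-0.02,"gripper":0.3},
    {"ax":0,"ay":0,"az":29.2,"tx":0.176,"ty":0.162,"tz":-0.02,"gripper":0.3},
  ],
)

```text
time_s: 5.25
tcp_pos: [0.5279, 0.0467, 0.2894]
tool_rot: [-3.141, 0.001, 1.403]
wrist_force: [-0.4, -0.0, -2.5]
gripper_width: 0.0477
finger_force: 25.0
```

```bash
python3 - <<'E'
from h import *
plan(.528,.049,.09,-9.5);s=sense();print(s['time_s'],s['tcp_pos'])
T=wristT(s);np.save('T3.npy',T);cv2.imwrite('pics/w3.png',cv2.resize(read_camera('wrist'),(800,600),interpolation=cv2.INTER_CUBIC))
E
```

```text
tool shift [ 0.0024 -0.0002  0.0174] az -0.12 roll/pitch [-1.7996e+02  6.0000e-02  8.0380e+01] q7 -0.5821459966506726
5.25 [0.52785781 0.04665335 0.28940163]
```

View pics/w3.png

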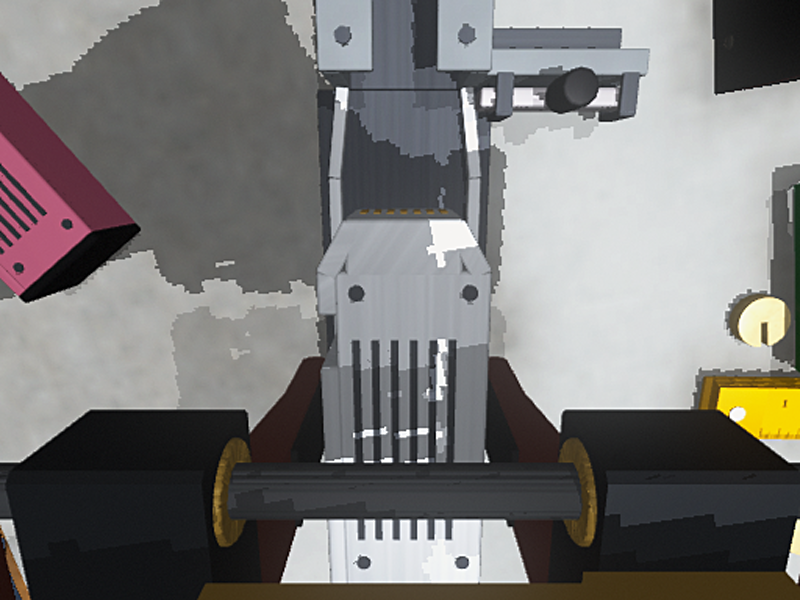

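The held module's nose is at (357..457,215). The roof's front edges lie at (317–372,71) and (438–491,69), the roof slot is between x=372 and 438, and the rails bend at (341,178) and (469,178). The knob's top is at (578,85).

```bash
python3 - <<'E'
from h import *
T=np.load('T3.npy')
W=lambda u,v,z:ray('wrist',u*.64,v*.64,z,T)[:2]
ang=lambda d:np.degrees(np.arctan2(d[1],d[0]))
L0,L1,R0,R1=W(317,72,.054),W(372,71,.054),W(438,70,.054),W(491,68,.054)
print('outer w(66)',np.linalg.norm(L0-R1),'slot(24)',np.linalg.norm(L1-R0),'mids',(L0+R1)/2,(L1+R0)/2,'ang',ang(R1-L0)+90)
print('edge angs',ang(W(316,0,.054)-L0),ang(W(373,0,.054)-L1),ang(W(437,0,.054)-R0),ang(W(489,0,.054)-R1))
a,b=W(341,178,.014),W(469,178,.014);print('bend',a,b,np.linalg.norm(a-b),(a+b)/2)
c,d=W(336,90,.014),W(473,90,.014)
print('knob',W(580,80,.063))
# bolt bar z .035
print('floor seam',W(405,89,.006))
n1,n2=W(357,219,.071+.04),W(457,219,.111);print('nose top edge',n1,n2,(n1+n2)/2)
E
```

```text
outer w(66) 0.06578144452017821 slot(24) 0.024953778452473176 mids [0.54465274 0.15126643] [0.54502702 0.15102676] ang 81.58870082546528
edge angs 78.80270683688613 78.60845517302668 82.21859366979416 84.63733243982169
bend [0.50866479 0.11665832] [0.56811971 0.10658506] 0.060302226649803815 [0.53839225 0.11162169]
knob [0.60699297 0.13573684]
floor seam [0.54508802 0.1511897 ]
nose top edge [0.52247773 0.103637  ] [0.55185917 0.09866118] [0.53716845 0.10114909]
```

Emit:
play_rows(
  steps=[
    {"ax":0,"ay":0,"az":-0.3,"tx":0.001,"ty":0,"tz":0.02,"gripper":0.3},
    {"ax":0,"ay":0,"az":-0.3,"tx":0.001,"ty":0,"tz":0.04,"gripper":0.3},
    {"ax":0,"ay":0,"az":-0.3,"tx":0.001,"ty":0,"tz":0.06,"gripper":0.3},
    {"ax":0,"ay":0,"az":-0.3,"tx":0.001,"ty":0,"tz":0.072,"gripper":0.3},
    {"ax":0,"ay":0,"az":-0.3,"tx":0.001,"ty":0,"tz":0.078,"gripper":0.3},
    {"ax":0,"ay":0,"az":-0.3,"tx":0.001,"ty":0,"tz":0.08,"gripper":0.3},
    {"ax":0,"ay":0,"az":-0.3,"tx":0.001,"ty":0,"tz":0.081,"gripper":0.3},
    {"ax":0,"ay":0,"az":-0.3,"tx":0.001,"ty":0,"tz":0.082,"gripper":0.3},
    {"ax":0,"ay":0,"az":-0.3,"tx":0.001,"ty":0,"tz":0.082,"gripper":0.3},
    {"ax":0,"ay":0,"az":-0.3,"tx":0.001,"ty":0,"tz":0.082,"gripper":0.3},
  ],
)

```text
time_s: 6.3
tcp_pos: [0.5286, 0.0497, 0.2081]
tool_rot: [3.141, -0.0, 1.411]
wrist_force: [-0.7, -0.3, -3.0]
gripper_width: 0.0475
finger_force: 25.0
```

Emit:
play_rows(
  steps=[
    {"ax":0,"ay":0,"az":0,"tx":0,"ty":0,"tz":0.0005,"gripper":0.3},
    {"ax":0,"ay":0,"az":0,"tx":0,"ty":0,"tz":0.001,"gripper":0.3},
    {"ax":0,"ay":0,"az":0,"tx":0,"ty":0,"tz":0.001,"gripper":0.6},
    {"ax":0,"ay":0,"az":0,"tx":0,"ty":0,"tz":0.001,"gripper":0.8},
    {"ax":0,"ay":0,"az":0,"tx":0,"ty":0,"tz":0.001,"gripper":0.8},
    {"ax":0,"ay":0,"az":0,"tx":0,"ty":0,"tz":0.001,"gripper":0.8},
    {"ax":0,"ay":0,"az":0,"tx":0,"ty":0,"tz":0.001,"gripper":0.8},
    {"ax":0,"ay":0,"az":0,"tx":0,"ty":0,"tz":-0.02,"gripper":0.8},
    {"ax":0,"ay":0,"az":0,"tx":0,"ty":0,"tz":-0.05,"gripper":0.8},
    {"ax":0,"ay":0,"az":0,"tx":0,"ty":0,"tz":-0.06,"gripper":0.8},
  ],
)

```text
time_s: 7.3
tcp_pos: [0.5292, 0.05, 0.27]
tool_rot: [3.138, -0.001, 1.41]
wrist_force: [0.6, 0.6, -0.4]
gripper_width: 0.0702
finger_force: 0.0
```

```bash
cat >> h.py <<'E'
M=np.array([.5449,.1512]);ex=np.array([.1616,.9869]);ey=np.array([-.9869,.1616])
D=lambda x,y:M+x*ex+y*ey
def where():
    s=sense();p=s['tcp_pos'][:2]-M;print('t',s['time_s'],'dock xy',(p@ex).round(4),(p@ey).round(4),'tip z',(s['tcp_pos'][2]-.182).round(4),'F',s['wrist_force'].round(1),'w',s['gripper_width'].round(3),'q',s['q'].round(2))
E
python3 - <<'E'
from h import *
where();plan(*D(-.2,0),.06,80.7)
cv2.imwrite('pics/t4.png',cv2.resize(read_camera('top')[145:220,135:260],(800,480),interpolation=cv2.INTER_CUBIC))
E
```

```text
Traceback (most recent call last):
  File "h.py", line 21, in where
    s=sense();p=s['tcp_pos'][:2]-M;print('t',s['time_s'],'dock xy',(p@ex).round(4),(p@ey).round(4),'tip z',(s['tcp_pos'][2]-.182).round(4),'F',s['wrist_force'].round(1),'w',s['gripper_width'].round(3),'q',s['q'].round(2))
                                                                                                                                                                             ^^^^^^^^^^^^^^^^^^^^^^^^
AttributeError: 'float' object has no attribute 'round'
```

```bash
sed -i "s/s\['gripper_width'\].round(3)/round(s['gripper_width'],3)/" h.py
python3 - <<'E'
from h import *
where();plan(*D(-.205,0),.09,80.7)
cv2.imwrite('pics/t4.png',cv2.resize(read_camera('top')[145:220,135:260],(800,480),interpolation=cv2.INTER_CUBIC))
E
```

```text
t 7.3 dock xy -0.1024 -0.0009 tip z 0.088 F [ 0.6  0.6 -0.4] w 0.07 q [ 0.11  0.45 -0.4   1.99  0.25  0.74 -0.6 ]
tool shift [-0.1026 -0.0011 -0.0022] az -89.89 roll/pitch [ 1.798e+02 -6.000e-02  8.081e+01] q7 -0.5996245301391464
```

View pics/t4.png

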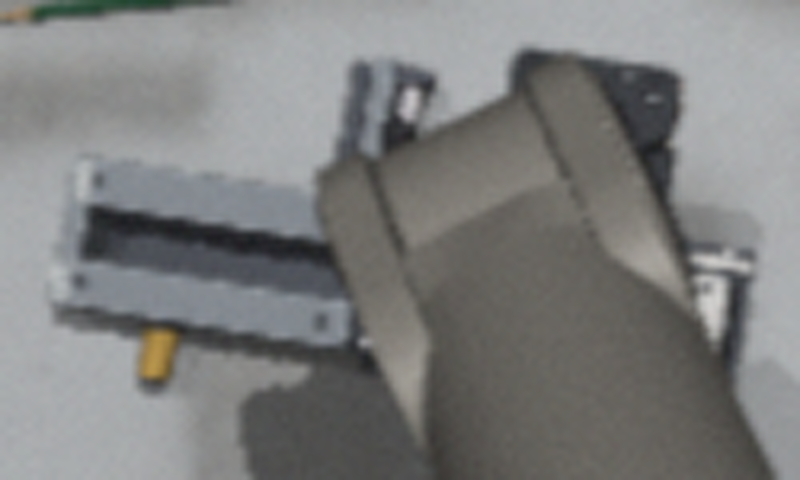

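The arm hides most of the module, but its tail can be seen between the rails at (712,305). I now turn the tool across and go behind the tail.

Emit:
play_rows(
  steps=[
    {"ax":0,"ay":0,"az":-8.5,"tx":-0.02,"ty":0,"tz":-0.01,"gripper":0.5},
    {"ax":0,"ay":0,"az":-17,"tx":-0.04,"ty":0,"tz":-0.01,"gripper":0},
    {"ax":0,"ay":0,"az":-25,"tx":-0.06,"ty":0,"tz":-0.01,"gripper":0},
    {"ax":0,"ay":0,"az":-33,"tx":-0.08,"ty":-0.001,"tz":-0.01,"gripper":0},
    {"ax":0,"ay":0,"az":-41,"tx":-0.095,"ty":-0.001,"tz":-0.01,"gripper":0},
    {"ax":0,"ay":0,"az":-49,"tx":-0.103,"ty":-0.001,"tz":-0.01,"gripper":0},
    {"ax":0,"ay":0,"az":-57,"tx":-0.103,"ty":-0.001,"tz":-0.01,"gripper":0},
    {"ax":0,"ay":0,"az":-65,"tx":-0.103,"ty":-0.001,"tz":-0.01,"gripper":0},
    {"ax":0,"ay":0,"az":-73,"tx":-0.103,"ty":-0.001,"tz":-0.01,"gripper":0},
    {"ax":0,"ay":0,"az":-81,"tx":-0.103,"ty":-0.001,"tz":-0.01,"gripper":0},
  ],
  squeeze=40,
)

```text
time_s: 8.35
tcp_pos: [0.5106, -0.052, 0.2766]
tool_rot: [3.142, -0.001, 2.83]
wrist_force: [0.1, 0.2, -0.5]
gripper_width: 0.0004
finger_force: 0.0
```

Emit:
play_rows(
  steps=[
    {"ax":0,"ay":0,"az":-5,"tx":0,"ty":0,"tz":0,"gripper":0},
    {"ax":0,"ay":0,"az":-9,"tx":0,"ty":0,"tz":0,"gripper":0},
    {"ax":0,"ay":0,"az":-9,"tx":0,"ty":0,"tz":0,"gripper":0},
    {"ax":0,"ay":0,"az":-9,"tx":0,"ty":0,"tz":0,"gripper":0},
    {"ax":0,"ay":0,"az":-9,"tx":0,"ty":0,"tz":0,"gripper":0},
    {"ax":0,"ay":0,"az":-9,"tx":0,"ty":0,"tz":0,"gripper":0},
    {"ax":0,"ay":0,"az":-9,"tx":0,"ty":0,"tz":0,"gripper":0},
    {"ax":0,"ay":0,"az":-9,"tx":0,"ty":0,"tz":0,"gripper":0},
    {"ax":0,"ay":0,"az":-9,"tx":0,"ty":0,"tz":0,"gripper":0},
    {"ax":0,"ay":0,"az":-9,"tx":0,"ty":0,"tz":0,"gripper":0},
  ],
)

```text
time_s: 9.35
tcp_pos: [0.511, -0.0519, 0.2777]
tool_rot: [-3.142, 0.0, 2.981]
wrist_force: [-0.1, 0.3, -0.1]
gripper_width: 0.0005
finger_force: 0.0
```

```bash
python3 - <<'E'
from h import *
where();plan(*D(-.2,0),.02,80.7);plan(*D(-.1,0),.02,80.7)
s=sense();T=wristT(s);np.save('T5.npy',T);cv2.imwrite('pics/w5.png',cv2.resize(read_camera('wrist'),(800,600),interpolation=cv2.INTER_CUBIC))
E
```

```text
t 9.35 dock xy -0.2059 0.0006 tip z 0.0957 F [-0.1  0.3 -0.1] w 0.0 q [ 0.59  0.49 -0.75  2.01  0.46  0.82  0.98]
tool shift [-0.0006  0.0059  0.0757] az 0.11 roll/pitch [-1.8000e+02  1.0000e-02  1.7081e+02] q7 0.9783389791507671
tool shift [-0.0008  0.1059  0.0757] az 0.11 roll/pitch [-1.8000e+02  1.0000e-02  1.7081e+02] q7 0.9783389791507671
```

View pics/w5.png

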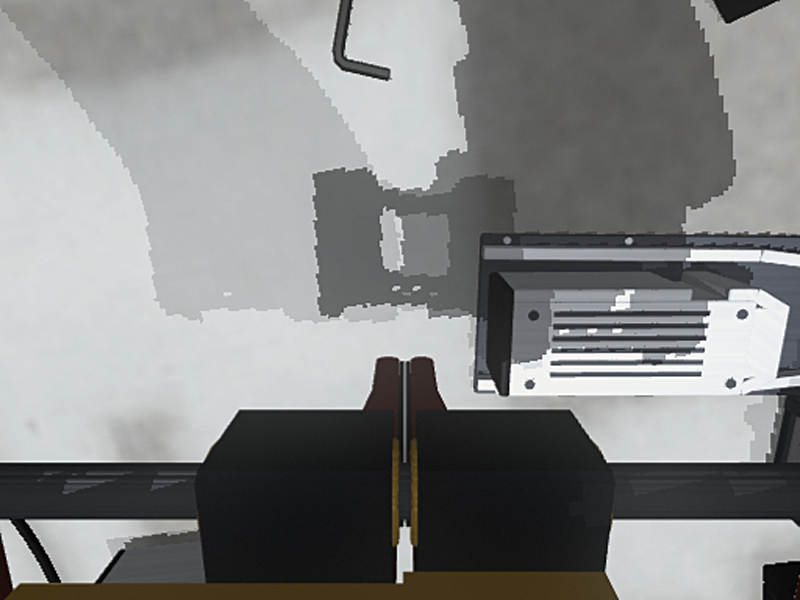

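Emit:
play_rows(
  steps=[
    {"ax":0,"ay":0,"az":0,"tx":-0.0005,"ty":0,"tz":0.02,"gripper":0},
    {"ax":0,"ay":0,"az":0,"tx":-0.0005,"ty":0,"tz":0.04,"gripper":0},
    {"ax":0,"ay":0,"az":0,"tx":-0.0005,"ty":0,"tz":0.06,"gripper":0},
    {"ax":0,"ay":0,"az":0,"tx":-0.0005,"ty":0,"tz":0.075,"gripper":0},
    {"ax":0,"ay":0,"az":0,"tx":-0.0005,"ty":0.005,"tz":0.075,"gripper":0},
    {"ax":0,"ay":0,"az":0,"tx":-0.0005,"ty":0.012,"tz":0.075,"gripper":0},
    {"ax":0,"ay":0,"az":0,"tx":-0.0005,"ty":0.018,"tz":0.075,"gripper":0},
    {"ax":0,"ay":0,"az":0,"tx":-0.0005,"ty":0.024,"tz":0.075,"gripper":0},
    {"ax":0,"ay":0,"az":0,"tx":-0.0005,"ty":0.03,"tz":0.075,"gripper":0},
    {"ax":0,"ay":0,"az":0,"tx":-0.0005,"ty":0.036,"tz":0.075,"gripper":0},
  ],
)

```text
time_s: 10.4
tcp_pos: [0.5174, -0.0166, 0.2031]
tool_rot: [-3.14, 0.0, 2.981]
wrist_force: [-1.3, -4.9, 4.7]
gripper_width: 0.0003
finger_force: 2.6
```

Emit:
play_rows(
  steps=[
    {"ax":0,"ay":0,"az":0,"tx":0,"ty":0.006,"tz":0,"gripper":0},
    {"ax":0,"ay":0,"az":0,"tx":0,"ty":0.012,"tz":0,"gripper":0},
    {"ax":0,"ay":0,"az":0,"tx":0,"ty":0.018,"tz":0,"gripper":0},
    {"ax":0,"ay":0,"az":0,"tx":0,"ty":0.024,"tz":0,"gripper":0},
    {"ax":0,"ay":0,"az":0,"tx":0,"ty":0.03,"tz":0,"gripper":0},
    {"ax":0,"ay":0,"az":0,"tx":0,"ty":0.036,"tz":0,"gripper":0},
    {"ax":0,"ay":0,"az":0,"tx":0,"ty":0.042,"tz":0,"gripper":0},
    {"ax":0,"ay":0,"az":0,"tx":0,"ty":0.048,"tz":0,"gripper":0},
    {"ax":0,"ay":0,"az":0,"tx":0,"ty":0.054,"tz":0,"gripper":0},
    {"ax":0,"ay":0,"az":0,"tx":0,"ty":0.06,"tz":0,"gripper":0},
  ],
)

```text
time_s: 11.4
tcp_pos: [0.5271, 0.0418, 0.203]
tool_rot: [-3.139, 0.0, 2.98]
wrist_force: [-2.5, -5.4, 6.2]
gripper_width: 0.0004
finger_force: 3.1
```

```bash
python3 - <<'E'
from h import *
where();plan(*D(-.0125,0),.02,80.7)
E
```

```text
t 11.4 dock xy -0.1108 -0.0001 tip z 0.021 F [-2.5 -5.4  6.2] w 0.0 q [ 0.32  0.62 -0.66  2.02  0.59  0.7   0.7 ]
tool shift [0.     0.0983 0.0007] az 0.02 roll/pitch [-1.7984e+02  2.0000e-02  1.7072e+02] q7 0.6961864534264497
```

Emit:
play_rows(
  steps=[
    {"ax":0,"ay":0,"az":0,"tx":0,"ty":0.006,"tz":-0.001,"gripper":0},
    {"ax":0,"ay":0,"az":0,"tx":0,"ty":0.012,"tz":-0.001,"gripper":0},
    {"ax":0,"ay":0,"az":0,"tx":0,"ty":0.018,"tz":-0.001,"gripper":0},
    {"ax":0,"ay":0,"az":0,"tx":0,"ty":0.024,"tz":-0.001,"gripper":0},
    {"ax":0,"ay":0,"az":0,"tx":0,"ty":0.03,"tz":-0.001,"gripper":0},
    {"ax":0,"ay":0,"az":0,"tx":0,"ty":0.036,"tz":-0.001,"gripper":0},
    {"ax":0,"ay":0,"az":0,"tx":0,"ty":0.042,"tz":-0.001,"gripper":0},
    {"ax":0,"ay":0,"az":0,"tx":0,"ty":0.048,"tz":-0.001,"gripper":0},
    {"ax":0,"ay":0,"az":0,"tx":0,"ty":0.054,"tz":-0.001,"gripper":0},
    {"ax":0,"ay":0,"az":0,"tx":0,"ty":0.06,"tz":-0.001,"gripper":0},
  ],
)

```text
time_s: 12.4
tcp_pos: [0.5365, 0.1025, 0.2037]
tool_rot: [-3.141, 0.0, 2.981]
wrist_force: [-0.9, -4.9, 3.2]
gripper_width: 0.0003
finger_force: 2.4
```

Emit:
play_rows(
  steps=[
    {"ax":0,"ay":0,"az":0,"tx":0,"ty":0.003,"tz":0,"gripper":0},
    {"ax":0,"ay":0,"az":0,"tx":0,"ty":0.006,"tz":0,"gripper":0},
    {"ax":0,"ay":0,"az":0,"tx":0,"ty":0.009,"tz":0,"gripper":0},
    {"ax":0,"ay":0,"az":0,"tx":0,"ty":0.012,"tz":0,"gripper":0},
    {"ax":0,"ay":0,"az":0,"tx":0,"ty":0.015,"tz":0,"gripper":0},
    {"ax":0,"ay":0,"az":0,"tx":0,"ty":0.018,"tz":0,"gripper":0},
    {"ax":0,"ay":0,"az":0,"tx":0,"ty":0.021,"tz":0,"gripper":0},
    {"ax":0,"ay":0,"az":0,"tx":0,"ty":0.024,"tz":0,"gripper":0},
    {"ax":0,"ay":0,"az":0,"tx":0,"ty":0.026,"tz":0,"gripper":0},
    {"ax":0,"ay":0,"az":0,"tx":0,"ty":0.028,"tz":0,"gripper":0},
  ],
)

```text
time_s: 13.4
tcp_pos: [0.5413, 0.1259, 0.2037]
tool_rot: [-3.134, -0.0, 2.977]
wrist_force: [-2.2, -14.7, 11.9]
gripper_width: 0.0001
finger_force: 7.8
```

```bash
python3 - <<'E'
from h import *
where();plan(*D(-.0125,0),.02,80.7)
E
```

```text
t 13.4 dock xy -0.0256 -0.0005 tip z 0.0217 F [ -2.2 -14.7  11.9] w 0.0 q [ 0.16  0.65 -0.66  1.95  0.59  0.74  0.56]
tool shift [0.0006 0.0131 0.0016] az -0.11 roll/pitch [-1.7956e+02 -1.0000e-02  1.7059e+02] q7 0.5605865121181628
```

Emit:
play_rows(
  steps=[
    {"ax":0,"ay":0,"az":0,"tx":0,"ty":0.001,"tz":0,"gripper":0},
    {"ax":0,"ay":0,"az":0,"tx":0,"ty":0.002,"tz":0,"gripper":0},
    {"ax":0,"ay":0,"az":0,"tx":0,"ty":0.003,"tz":0,"gripper":0},
    {"ax":0,"ay":0,"az":0,"tx":0,"ty":0.004,"tz":0,"gripper":0},
    {"ax":0,"ay":0,"az":0,"tx":0,"ty":0.005,"tz":0,"gripper":0},
    {"ax":0,"ay":0,"az":0,"tx":0,"ty":0.006,"tz":0,"gripper":0},
    {"ax":0,"ay":0,"az":0,"tx":0,"ty":0.007,"tz":0,"gripper":0},
    {"ax":0,"ay":0,"az":0,"tx":0,"ty":0.008,"tz":0,"gripper":0},
    {"ax":0,"ay":0,"az":0,"tx":0,"ty":0.008,"tz":0,"gripper":0},
    {"ax":0,"ay":0,"az":0,"tx":0,"ty":0.008,"tz":0,"gripper":0},
  ],
)

```text
time_s: 14.4
tcp_pos: [0.5426, 0.1345, 0.2037]
tool_rot: [-3.136, 0.0, 2.978]
wrist_force: [-0.6, -13.3, 9.6]
gripper_width: 0.0004
finger_force: 6.5
```

```bash
python3 - <<'E'
from h import *
where();plan(*D(-.0125,0),.02,80.7)
E
```

```text
t 14.4 dock xy -0.0168 -0.0004 tip z 0.0217 F [ -0.6 -13.3   9.6] w 0.0 q [ 0.15  0.65 -0.66  1.94  0.59  0.75  0.55]
tool shift [0.0004 0.0043 0.0017] az -0.07 roll/pitch [-1.7966e+02  1.0000e-02  1.7063e+02] q7 0.549444154481849
```

Emit:
play_rows(
  steps=[
    {"ax":0,"ay":0,"az":0,"tx":0,"ty":0.0005,"tz":0,"gripper":0},
    {"ax":0,"ay":0,"az":0,"tx":0,"ty":0.001,"tz":0,"gripper":0},
    {"ax":0,"ay":0,"az":0,"tx":0,"ty":0.0015,"tz":0,"gripper":0},
    {"ax":0,"ay":0,"az":0,"tx":0,"ty":0.002,"tz":0,"gripper":0},
    {"ax":0,"ay":0,"az":0,"tx":0,"ty":0.0025,"tz":0,"gripper":0},
    {"ax":0,"ay":0,"az":0,"tx":0,"ty":0.003,"tz":0,"gripper":0},
    {"ax":0,"ay":0,"az":0,"tx":0,"ty":0.0035,"tz":0,"gripper":0},
    {"ax":0,"ay":0,"az":0,"tx":0,"ty":0.004,"tz":0,"gripper":0},
    {"ax":0,"ay":0,"az":0,"tx":0,"ty":0.004,"tz":0,"gripper":0},
    {"ax":0,"ay":0,"az":0,"tx":0,"ty":0.004,"tz":0,"gripper":0},
  ],
)

```text
time_s: 15.4
tcp_pos: [0.5431, 0.14, 0.2037]
tool_rot: [-3.139, 0.0, 2.979]
wrist_force: [-0.3, -7.6, 5.9]
gripper_width: 0.0004
finger_force: 4.1
```

```bash
python3 - <<'E'
from h import *
where();plan(*D(-.0125,0),.02,80.7)
E
```

```text
t 15.4 dock xy -0.0114 -0.0 tip z 0.0217 F [-0.3 -7.6  5.9] w 0.0 q [ 0.14  0.66 -0.66  1.94  0.59  0.75  0.54]
tool shift [ 0.     -0.0011  0.0017] az 0.01 roll/pitch [-1.7984e+02  2.0000e-02  1.7071e+02] q7 0.5439080970132614
```

Emit:
play_rows(
  steps=[
    {"ax":0,"ay":0,"az":0,"tx":0,"ty":0.0005,"tz":0,"gripper":0},
    {"ax":0,"ay":0,"az":0,"tx":0,"ty":0.001,"tz":0,"gripper":0},
    {"ax":0,"ay":0,"az":0,"tx":0,"ty":0.0015,"tz":0,"gripper":0},
    {"ax":0,"ay":0,"az":0,"tx":0,"ty":0.002,"tz":0,"gripper":0},
    {"ax":0,"ay":0,"az":0,"tx":0,"ty":0.002,"tz":0,"gripper":0},
    {"ax":0,"ay":0,"az":0,"tx":0,"ty":0.002,"tz":0,"gripper":0},
    {"ax":0,"ay":0,"az":0,"tx":0,"ty":0.002,"tz":0,"gripper":0},
    {"ax":0,"ay":0,"az":0,"tx":0,"ty":0.002,"tz":0,"gripper":0},
    {"ax":0,"ay":0,"az":0,"tx":0,"ty":0.002,"tz":0,"gripper":0},
    {"ax":0,"ay":0,"az":0,"tx":0,"ty":0.002,"tz":0,"gripper":0},
  ],
)

```text
time_s: 16.4
tcp_pos: [0.5433, 0.1434, 0.2036]
tool_rot: [-3.141, 0.0, 2.981]
wrist_force: [0.6, -5.4, 2.3]
gripper_width: 0.0003
finger_force: 2.5
```

```bash
python3 - <<'E'
from h import *
where();plan(*D(-.0125,0),.02,80.7)
E
```

```text
t 16.4 dock xy -0.008 0.0003 tip z 0.0216 F [ 0.6 -5.4  2.3] w 0.0 q [ 0.13  0.66 -0.66  1.94  0.59  0.75  0.54]
tool shift [-0.0003 -0.0045  0.0016] az 0.1 roll/pitch [-1.7999e+02  2.0000e-02  1.7080e+02] q7 0.541375894367497
```

Emit:
play_rows(
  steps=[
    {"ax":0,"ay":0,"az":0,"tx":0,"ty":0.0005,"tz":0,"gripper":0},
    {"ax":0,"ay":0,"az":0,"tx":0,"ty":0.001,"tz":0,"gripper":0},
    {"ax":0,"ay":0,"az":0,"tx":0,"ty":0.0015,"tz":0,"gripper":0},
    {"ax":0,"ay":0,"az":0,"tx":0,"ty":0.002,"tz":0,"gripper":0},
    {"ax":0,"ay":0,"az":0,"tx":0,"ty":0.002,"tz":0,"gripper":0},
    {"ax":0,"ay":0,"az":0,"tx":0,"ty":0.002,"tz":0,"gripper":0},
    {"ax":0,"ay":0,"az":0,"tx":0,"ty":0.002,"tz":0,"gripper":0},
    {"ax":0,"ay":0,"az":0,"tx":0,"ty":0.002,"tz":0,"gripper":0},
    {"ax":0,"ay":0,"az":0,"tx":0,"ty":0.002,"tz":0,"gripper":0},
    {"ax":0,"ay":0,"az":0,"tx":0,"ty":0.002,"tz":0,"gripper":0},
  ],
)

```text
time_s: 17.4
tcp_pos: [0.5436, 0.1448, 0.2037]
tool_rot: [-3.14, 0.0, 2.981]
wrist_force: [0.1, -6.0, 3.8]
gripper_width: 0.0005
finger_force: 3.4
```

```bash
python3 - <<'E'
from h import *
where()
E
```

```text
t 17.4 dock xy -0.0065 0.0002 tip z 0.0217 F [ 0.1 -6.   3.8] w 0.001 q [ 0.13  0.66 -0.66  1.94  0.59  0.75  0.54]
```

Emit:
play_rows(
  steps=[
    {"ax":0,"ay":0,"az":0,"tx":0,"ty":0.0005,"tz":0,"gripper":0},
    {"ax":0,"ay":0,"az":0,"tx":0,"ty":0.001,"tz":0,"gripper":0},
    {"ax":0,"ay":0,"az":0,"tx":0,"ty":0.0015,"tz":0,"gripper":0},
    {"ax":0,"ay":0,"az":0,"tx":0,"ty":0.002,"tz":0,"gripper":0},
    {"ax":0,"ay":0,"az":0,"tx":0,"ty":0.002,"tz":0,"gripper":0},
    {"ax":0,"ay":0,"az":0,"tx":0,"ty":0.002,"tz":0,"gripper":0},
    {"ax":0,"ay":0,"az":0,"tx":0,"ty":0.002,"tz":0,"gripper":0},
    {"ax":0,"ay":0,"az":0,"tx":0,"ty":0.002,"tz":0,"gripper":0},
    {"ax":0,"ay":0,"az":0,"tx":0,"ty":0.002,"tz":0,"gripper":0},
    {"ax":0,"ay":0,"az":0,"tx":0,"ty":0.002,"tz":0,"gripper":0},
  ],
)

```text
time_s: 18.4
tcp_pos: [0.5438, 0.1454, 0.2037]
tool_rot: [-3.137, -0.0, 2.979]
wrist_force: [-1.1, -10.7, 9.1]
gripper_width: 0.0011
finger_force: 5.8
```

```bash
python3 - <<'E'
from h import *
where()
E
```

```text
t 18.4 dock xy -0.0059 0.0001 tip z 0.0217 F [ -1.1 -10.7   9.1] w 0.001 q [ 0.13  0.66 -0.66  1.93  0.59  0.75  0.54]
```

Emit:
play_rows(
  steps=[
    {"ax":0,"ay":0,"az":0,"tx":0,"ty":0.0005,"tz":0,"gripper":0},
    {"ax":0,"ay":0,"az":0,"tx":0,"ty":0.001,"tz":0,"gripper":0},
    {"ax":0,"ay":0,"az":0,"tx":0,"ty":0.0015,"tz":0,"gripper":0},
    {"ax":0,"ay":0,"az":0,"tx":0,"ty":0.002,"tz":0,"gripper":0},
    {"ax":0,"ay":0,"az":0,"tx":0,"ty":0.0025,"tz":0,"gripper":0},
    {"ax":0,"ay":0,"az":0,"tx":0,"ty":0.0025,"tz":0,"gripper":0},
    {"ax":0,"ay":0,"az":0,"tx":0,"ty":0.0025,"tz":0,"gripper":0},
    {"ax":0,"ay":0,"az":0,"tx":0,"ty":0.0025,"tz":0,"gripper":0},
    {"ax":0,"ay":0,"az":0,"tx":0,"ty":0.0025,"tz":0,"gripper":0},
    {"ax":0,"ay":0,"az":0,"tx":0,"ty":0.0025,"tz":0,"gripper":0},
  ],
)

```text
time_s: 19.4
tcp_pos: [0.5441, 0.146, 0.2036]
tool_rot: [-3.133, -0.001, 2.978]
wrist_force: [-3.7, -16.7, 14.8]
gripper_width: 0.0003
finger_force: 8.7
```

```bash
python3 - <<'E'
from h import *
where()
E
```

```text
t 19.4 dock xy -0.0052 -0.0 tip z 0.0216 F [ -3.7 -16.7  14.8] w 0.0 q [ 0.13  0.66 -0.66  1.93  0.59  0.76  0.53]
```

Emit:
play_rows(
  steps=[
    {"ax":0,"ay":0,"az":0,"tx":0,"ty":-0.015,"tz":0,"gripper":0},
    {"ax":0,"ay":0,"az":0,"tx":0,"ty":-0.03,"tz":0,"gripper":0},
    {"ax":0,"ay":0,"az":0,"tx":0,"ty":-0.045,"tz":-0.01,"gripper":0},
    {"ax":0,"ay":0,"az":0,"tx":0,"ty":-0.055,"tz":-0.04,"gripper":0},
    {"ax":0,"ay":0,"az":0,"tx":-0.01,"ty":-0.055,"tz":-0.08,"gripper":0},
    {"ax":0,"ay":0,"az":0,"tx":-0.04,"ty":-0.055,"tz":-0.09,"gripper":0},
    {"ax":0,"ay":0,"az":0,"tx":-0.08,"ty":-0.055,"tz":-0.09,"gripper":0},
    {"ax":0,"ay":0,"az":0,"tx":-0.1,"ty":-0.04,"tz":-0.09,"gripper":0},
    {"ax":0,"ay":0,"az":0,"tx":-0.1,"ty":-0.03,"tz":-0.09,"gripper":0},
    {"ax":0,"ay":0,"az":0,"tx":-0.1,"ty":-0.03,"tz":-0.09,"gripper":0},
  ],
)

```text
time_s: 20.4
tcp_pos: [0.6371, 0.1068, 0.2932]
tool_rot: [3.139, -0.002, 2.985]
wrist_force: [-0.5, -0.8, 0.0]
gripper_width: 0.0004
finger_force: 0.0
```

Emit:
play_rows(
  steps=[
    {"ax":0,"ay":0,"az":0,"tx":0,"ty":0,"tz":0,"gripper":0},
    {"ax":0,"ay":0,"az":0,"tx":0,"ty":0,"tz":0,"gripper":0},
    {"ax":0,"ay":0,"az":0,"tx":0,"ty":0,"tz":0,"gripper":0},
    {"ax":0,"ay":0,"az":0,"tx":0,"ty":0,"tz":0,"gripper":0},
    {"ax":0,"ay":0,"az":0,"tx":0,"ty":0,"tz":0,"gripper":0},
    {"ax":0,"ay":0,"az":0,"tx":0,"ty":0,"tz":0,"gripper":0},
    {"ax":0,"ay":0,"az":0,"tx":0,"ty":0,"tz":0,"gripper":0},
    {"ax":0,"ay":0,"az":0,"tx":0,"ty":0,"tz":0,"gripper":0},
    {"ax":0,"ay":0,"az":0,"tx":0,"ty":0,"tz":0,"gripper":0},
    {"ax":0,"ay":0,"az":0,"tx":0,"ty":0,"tz":0,"gripper":0},
  ],
)

```text
time_s: 21.4
tcp_pos: [0.638, 0.1044, 0.2936]
tool_rot: [3.142, -0.0, 2.981]
wrist_force: [0.2, -0.1, -0.7]
gripper_width: 0.0005
finger_force: 0.0
```

```bash
python3 - <<'E'
from h import *
where();plan(*D(-.013,-.093),.043,80.7)
s=sense();T=wristT(s);np.save('T6.npy',T);im=read_camera('wrist');cv2.imwrite('raw6.png',im);cv2.imwrite('pics/w6.png',cv2.resize(im,(800,600),interpolation=cv2.INTER_CUBIC))
E
```

```text
t 21.4 dock xy -0.0311 -0.0995 tip z 0.1116 F [ 0.2 -0.1 -0.7] w 0.0 q [ 0.24  0.65 -0.71  1.68  0.49  0.99  0.76]
tool shift [0.0064 0.0181 0.0686] az 0.12 roll/pitch [180.    -0.   170.82] q7 0.7628535757401826
```

View pics/w6.png

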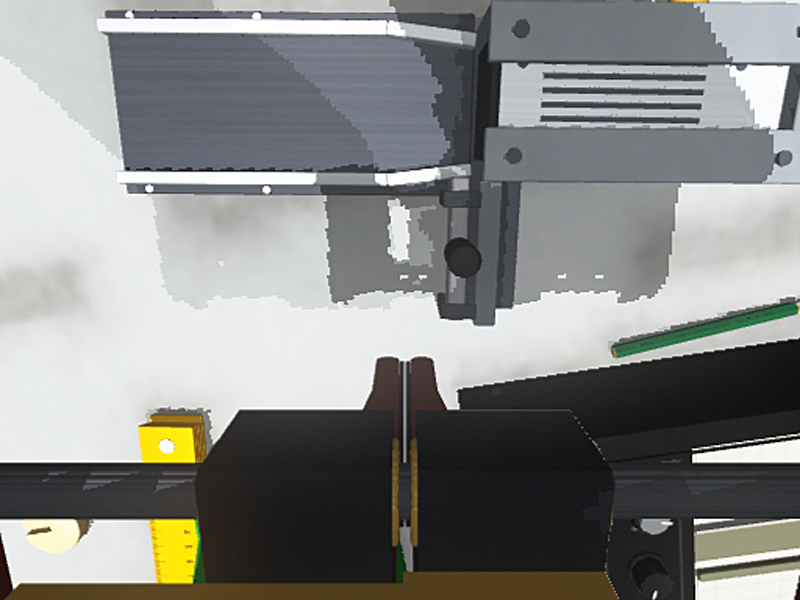

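The module sits in the bay with its grooved top under the lips. The tail plate is at (478–498,95) and the roof's front edge runs from (492,5) to (486,180). The knob is at (462,258), and a black device has its corner at (460,390), so I check the gripper body's clearance against it.

```bash
python3 - <<'E'
from h import *
T=np.load('T6.npy')
def W(u,v,z):
    p=ray('wrist',u*.64,v*.64,z,T)[:2]-M;return (p@ex).round(4),(p@ey).round(4)
print('roof',W(490,62,.054),W(486,128,.054),'tail top black/white',W(499,95,.046),'tail bottom',W(477,95,.006),'groove ends',W(541,95,.046),W(706,95,.046))
print('knob top',W(460,247,.063),W(463,262,.05))
# device corner: triangulate top (315,218) and wrist (460,390)
c=calibration('top');o=c['T'][:3,3];a=ray('top',315*.64,217*.64,0);d=a-o
o2=T[:3,3];b=ray('wrist',460*.64,392*.64,0,T);d2=b-o2
t=np.linalg.lstsq(np.c_[d,-d2],o2-o,rcond=None)[0];P=o+d*t[0];Q=o2+d2*t[1];print(P,Q,'dock',(P[:2]-M)@ex,(P[:2]-M)@ey)
E
```

```text
roof (np.float64(0.0011), np.float64(0.0116)) (np.float64(0.0006), np.float64(-0.0125)) tail top black/white (np.float64(0.0065), np.float64(0.0008)) tail bottom (np.float64(0.0028), np.float64(0.006)) groove ends (np.float64(0.0235), np.float64(0.0008)) (np.float64(0.0902), np.float64(0.001))
knob top (np.float64(-0.0093), np.float64(-0.0585)) (np.float64(-0.0064), np.float64(-0.0667))
[ 0.69383316  0.12723718 -0.00445721] [ 0.69383066  0.12722866 -0.00445871] dock 0.00041869408515484 -0.15085452706473862
```

Emit:
play_rows(
  steps=[
    {"ax":0,"ay":0,"az":0,"tx":0.0115,"ty":0.02,"tz":0,"gripper":0},
    {"ax":0,"ay":0,"az":0,"tx":0.0115,"ty":0.02,"tz":0,"gripper":0},
    {"ax":0,"ay":0,"az":0,"tx":0.0115,"ty":0.02,"tz":0,"gripper":0},
    {"ax":0,"ay":0,"az":0,"tx":0.0115,"ty":0.02,"tz":0.015,"gripper":0},
    {"ax":0,"ay":0,"az":0,"tx":0.0115,"ty":0.02,"tz":0.03,"gripper":0},
    {"ax":0,"ay":0,"az":0,"tx":0.0115,"ty":0.02,"tz":0.045,"gripper":0},
    {"ax":0,"ay":0,"az":0,"tx":0.0115,"ty":0.02,"tz":0.06,"gripper":0},
    {"ax":0,"ay":0,"az":0,"tx":0.0115,"ty":0.02,"tz":0.067,"gripper":0},
    {"ax":0,"ay":0,"az":0,"tx":0.0115,"ty":0.02,"tz":0.067,"gripper":0},
    {"ax":0,"ay":0,"az":0,"tx":0.0115,"ty":0.02,"tz":0.067,"gripper":0},
  ],
)

```text
time_s: 22.45
tcp_pos: [0.63, 0.1262, 0.2267]
tool_rot: [3.141, 0.0, 2.981]
wrist_force: [0.7, -0.3, 0.8]
gripper_width: 0.0003
finger_force: 0.0
```

```bash
python3 - <<'E'
from h import *
where();plan(*D(-.011,-.043),.045,80.7)
E
```

```text
t 22.45 dock xy -0.0109 -0.0881 tip z 0.0447 F [ 0.7 -0.3  0.8] w 0.0 q [ 0.17  0.73 -0.67  1.73  0.56  0.88  0.68]
tool shift [ 0.0451  0.     -0.0003] az 0.12 roll/pitch [1.7998e+02 1.0000e-02 1.7082e+02] q7 0.6750405764599248
```

Emit:
play_rows(
  steps=[
    {"ax":0,"ay":0,"az":0,"tx":0.004,"ty":0,"tz":0,"gripper":0},
    {"ax":0,"ay":0,"az":0,"tx":0.008,"ty":0,"tz":0,"gripper":0},
    {"ax":0,"ay":0,"az":0,"tx":0.012,"ty":0,"tz":0,"gripper":0},
    {"ax":0,"ay":0,"az":0,"tx":0.016,"ty":0,"tz":0,"gripper":0},
    {"ax":0,"ay":0,"az":0,"tx":0.02,"ty":0,"tz":0,"gripper":0},
    {"ax":0,"ay":0,"az":0,"tx":0.024,"ty":0,"tz":0,"gripper":0},
    {"ax":0,"ay":0,"az":0,"tx":0.028,"ty":0,"tz":0,"gripper":0},
    {"ax":0,"ay":0,"az":0,"tx":0.031,"ty":0,"tz":0,"gripper":0},
    {"ax":0,"ay":0,"az":0,"tx":0.034,"ty":0,"tz":0,"gripper":0},
    {"ax":0,"ay":0,"az":0,"tx":0.036,"ty":0,"tz":0,"gripper":0},
  ],
)

```text
time_s: 23.45
tcp_pos: [0.5941, 0.1317, 0.2266]
tool_rot: [-3.141, -0.0, 2.981]
wrist_force: [1.1, 1.1, 1.8]
gripper_width: 0.0005
finger_force: 0.8
```

Emit:
play_rows(
  steps=[
    {"ax":0,"ay":0,"az":0,"tx":0.001,"ty":0,"tz":0,"gripper":0},
    {"ax":0,"ay":0,"az":0,"tx":0.002,"ty":0,"tz":0,"gripper":0},
    {"ax":0,"ay":0,"az":0,"tx":0.003,"ty":0,"tz":0,"gripper":0},
    {"ax":0,"ay":0,"az":0,"tx":0.004,"ty":0,"tz":0,"gripper":0},
    {"ax":0,"ay":0,"az":0,"tx":0.005,"ty":0,"tz":0,"gripper":0},
    {"ax":0,"ay":0,"az":0,"tx":0.006,"ty":0,"tz":0,"gripper":0},
    {"ax":0,"ay":0,"az":0,"tx":0.007,"ty":0,"tz":0,"gripper":0},
    {"ax":0,"ay":0,"az":0,"tx":0.008,"ty":0,"tz":0,"gripper":0},
    {"ax":0,"ay":0,"az":0,"tx":0.009,"ty":0,"tz":0,"gripper":0},
    {"ax":0,"ay":0,"az":0,"tx":0.009,"ty":0,"tz":0,"gripper":0},
  ],
)

```text
time_s: 24.45
tcp_pos: [0.5865, 0.1328, 0.2268]
tool_rot: [3.141, 0.003, 2.981]
wrist_force: [6.2, 0.8, -3.7]
gripper_width: 0.0007
finger_force: 3.2
```

```bash
python3 - <<'E'
from h import *
where()
E
```

```text
t 24.45 dock xy -0.0114 -0.044 tip z 0.0448 F [ 6.2  0.8 -3.7] w 0.001 q [ 0.17  0.67 -0.68  1.83  0.56  0.83  0.62]
```

Emit:
play_rows(
  steps=[
    {"ax":0,"ay":0,"az":0,"tx":0.0005,"ty":0,"tz":0,"gripper":0},
    {"ax":0,"ay":0,"az":0,"tx":0.001,"ty":0,"tz":0,"gripper":0},
    {"ax":0,"ay":0,"az":0,"tx":0.0015,"ty":0,"tz":0,"gripper":0},
    {"ax":0,"ay":0,"az":0,"tx":0.002,"ty":0,"tz":0,"gripper":0},
    {"ax":0,"ay":0,"az":0,"tx":0.0025,"ty":0,"tz":0,"gripper":0},
    {"ax":0,"ay":0,"az":0,"tx":0.003,"ty":0,"tz":0,"gripper":0},
    {"ax":0,"ay":0,"az":0,"tx":0.003,"ty":0,"tz":0,"gripper":0},
    {"ax":0,"ay":0,"az":0,"tx":0.003,"ty":0,"tz":0,"gripper":0},
    {"ax":0,"ay":0,"az":0,"tx":0.003,"ty":0,"tz":0,"gripper":0},
    {"ax":0,"ay":0,"az":0,"tx":0.003,"ty":0,"tz":0,"gripper":0},
  ],
)

```text
time_s: 25.45
tcp_pos: [0.5855, 0.1326, 0.2269]
tool_rot: [3.139, 0.007, 2.98]
wrist_force: [14.3, 0.3, -9.2]
gripper_width: 0.0008
finger_force: 6.8
```

```bash
python3 - <<'E'
from h import *
where()
E
```

```text
t 25.45 dock xy -0.0118 -0.043 tip z 0.0449 F [14.3  0.3 -9.2] w 0.001 q [ 0.17  0.67 -0.68  1.84  0.56  0.82  0.62]
```

Contact at the expected y of −43 mm, with the force rising against a stop. I back off, lift, and check the knob's position with image code, since my picture views are used up.

Emit:
play_rows(
  steps=[
    {"ax":0,"ay":0,"az":0,"tx":-0.015,"ty":0,"tz":0,"gripper":0},
    {"ax":0,"ay":0,"az":0,"tx":-0.035,"ty":0,"tz":0,"gripper":0},
    {"ax":0,"ay":0,"az":0,"tx":-0.045,"ty":0,"tz":-0.01,"gripper":0},
    {"ax":0,"ay":0,"az":0,"tx":-0.05,"ty":-0.005,"tz":-0.035,"gripper":0},
    {"ax":0,"ay":0,"az":0,"tx":-0.06,"ty":-0.02,"tz":-0.067,"gripper":0},
    {"ax":0,"ay":0,"az":0,"tx":-0.06,"ty":-0.02,"tz":-0.067,"gripper":0},
    {"ax":0,"ay":0,"az":0,"tx":-0.06,"ty":-0.02,"tz":-0.067,"gripper":0},
    {"ax":0,"ay":0,"az":0,"tx":-0.06,"ty":-0.02,"tz":-0.067,"gripper":0},
    {"ax":0,"ay":0,"az":0,"tx":-0.06,"ty":-0.02,"tz":-0.067,"gripper":0},
    {"ax":0,"ay":0,"az":0,"tx":-0.06,"ty":-0.02,"tz":-0.067,"gripper":0},
  ],
)

```text
time_s: 26.45
tcp_pos: [0.638, 0.1048, 0.2928]
tool_rot: [-3.141, -0.002, 2.982]
wrist_force: [-1.0, -0.5, -0.4]
gripper_width: 0.0004
finger_force: 0.0
```

```bash
python3 - <<'E'
from h import *
where()
s=sense();T=wristT(s);im=read_camera('wrist');old=cv2.imread('raw6.png');To=np.load('T6.npy')
# rectify the plane z=.063 into dock coords, 1 px/mm; x -40..30, y -110..20 ; compare knob columns
def rect(im,T,z):
    c=calibration('wrist');f=192/np.tan(np.radians(c['vfov']/2))
    X,Y=np.meshgrid(np.arange(-40,30)/1e3,np.arange(-110,20)/1e3)
    P=np.stack([M[0]+X*ex[0]+Y*ey[0],M[1]+X*ex[1]+Y*ey[1],0*X+z],-1);q=(P-T[:3,3])@T[:3,:3]
    return cv2.remap(im,(c['cx']+f*q[...,0]/-q[...,2]).astype('f4'),(c['cy']-f*q[...,1]/-q[...,2]).astype('f4'),cv2.INTER_LINEAR)
for n,i,t in(('before',old,To),('after',im,T)):
    g=rect(i,t,.063).max(2)
    k=cv2.filter2D((g<75).astype('f4'),-1,cv2.getStructuringElement(cv2.MORPH_ELLIPSE,(13,13)).astype('f4')/137)
    sub=k[:108,20:46];v=np.unravel_index(sub.argmax(),sub.shape)
    print(n,'knob y',v[0]-110,'x',v[1]-20,sub.max().round(2))
    print('profile x=-8, y -90..0 step 4:',g[20:110:4,32])
    print('mouth row y=0, x -20..24:',rect(i,t,.046).max(2)[110,20:65:2])
E
```

```text
t 26.45 dock xy -0.0308 -0.0994 tip z 0.1108 F [-1.  -0.5 -0.4] w 0.0 q [ 0.24  0.65 -0.71  1.68  0.49  0.99  0.76]
before knob y -64 x -8 0.88
profile x=-8, y -90..0 step 4: [238  72  79 119 117  45  50  52  44 124 118 118  61  80 168 153  94  65
  65  62  65  63  63]
mouth row y=0, x -20..24: [119  79  79  80  78  78  63  64  61  32  36  33  46  37 207 205 202 202
 202 202 203 202 202]
after knob y -26 x -9 0.88
profile x=-8, y -90..0 step 4: [236  72  67  69  67  66  65  64  63 113 114 117  60  79 162  47  49  51
 171 166 168 164 164]
mouth row y=0, x -20..24: [135 124  63  63  70 170 167 164  63  34  36  34  46  45 207 204 202 203
 204 203 202 202 204]
```

```bash
python3 -c "
from plant import *
print(finish_job())"
```

```text
the job is handed in; nothing more can be done
None
```

The long module is pushed home in the dock and the bolt is fully across behind it, with the knob measured 26 mm from the lane's middle. The ball's click was judged only from the push force, which peaked near 15 N, dropped to about 5 N, then rose against the back wall. I handed the job in at about 26.5 s with the gripper clear.

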